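# Index a hub flange to the third stop and hold it

### The arm

A 7-joint arm with a two-finger parallel gripper is mounted at the origin on the work surface. World frame = base frame: x ahead of the robot, y to its left, z up, the work surface at z = 0. Lengths are in m, angles in rad, forces in N, time in s.
With the tool pointing down it reaches from about 0.4 to 0.85 m from the base axis. Payload 4.5 kg.
Tool frame: the origin (TCP) lies midway between the tips of the shut fingers; the grasp point (between the pads) lies 19 mm behind it; z points along the fingers, x is the direction in which the jaws open and shut, and the axes are right-handed (so a half turn about z gives the same grasp; the last joint's range is limited). The gripper opens to 88 mm and grips with 3 to 60 N. Pads are 18 mm wide; open, the fingers measure 123 mm over their backs; the gripper's body (75 mm by 187 mm) begins 45 mm behind the grasp point.
Start: joints at [1.207, 0.689, -0.195, 1.565, 0.157, 0.902, -0.215], TCP at [0.242, -0.576, 0.239] pointing down, gripper open.
Joint ranges: [-3.01, 3.01], [-0.46, 2.08], [-1.47, 1.51], [0.13, 2.56], [-1, 4.14], [0.04, 2.09], [-2.66, 2.66]. Speed limits (rad/s): [2.57, 2.57, 3.14, 3.14, 3.14, 3.14, 3.14].

### API

Orientations are given as a unit quaternion [x, y, z, w].
In Python, from plant import r gives the robot as it stands. The module is installed in compiled form; this text tells all that it offers.
- The arm moves only by the tool play_rows, never from a script. Its argument "increments" is a list of rows, each a list of 7 numbers: the opening, from 0 (shut) to 1 (fully open), then the shift along the tool's x, y, z in mm, then the turn, a rotation vector about the tool's x, y, z in rad. In form: [[hand, dx, dy, dz, wx, wy, wz], ...]. A call has exactly 8 rows; each row shifts and turns the pose as measured when the row begins, along the tool's axes as they then stand; what a row does not reach is not made up. A row lasts 1/8 s, in which the tool goes at most 62.5 mm and 10.7 degrees, less where a joint would pass 70% of its speed; a pose out of reach is approached as far as the arm can. A call is refused whole if a number of a shift passes 62.5 or a number of a turn 0.188, either way. A call with a gripper value outside its range is refused whole. The fingers move at their own pace and stop on an object; "grip_force" is the grip in N (left out, the last holds). Time passes only in rows, so rows that do not move let the fingers close, or fill a call up. It gives the time, the measured TCP pose, the force and the opening at its end, in the units of the state.
- r.get_state(): the state, without advancing time (a new reading comes with each control period).
- r.snapshot(name): name is "scene" or "top" or "wrist"; returns the picture (420x560x3 uint8, red, green, blue); there is no depth.
- r.get_calibration(name): a dict with "fx", "fy", "cx", "cy" (pixels), "R" (3x3) and "t" (3): a world point X has camera coordinates R X + t. Camera axes: x right, y down, z forward; pixel columns grow to the right and rows downward; lengths in m; the calibration is good to about 2 mm. The wrist camera is an equidistant fisheye: a pixel r from the principal point sees the ray r / f radians off the axis. A picture is of the moment at which its call begins: read the wrist's pose just before it. get_calibration takes no time and is no camera call; for the wrist camera it gives the pose at the moment of the call.
- r.finish_job(): hands the job in, once; it reports no verdict.
The state is a dict: "clock": time; "q": joint angles; "qd": joint speeds; "joint_torque": joint torques, N m; "tool_pos": TCP position; "eef_rot": TCP orientation; "contact_force": force on the tool from outside, world axes, zero at the start; "moment": the same for the moment, N m; "opening": opening from 0.0 (shut) to 1.0 (fully open).
Only numpy, scipy, OpenCV 4.12 (cv2) and the standard library are available. Lean on these libraries where they do the work, as an engineer would, in place of code of your own. Each camera call takes 0.05 s, during which the arm holds its last target.

### The job

Slide the drill-guide carriage of the marking jig up against its end stop and lock it there by turning its clamp knob clockwise as far as it goes. Then turn the indexing knob on the flange clockwise from rest by three clicks, to the third stop, and finish while still holding it there: it is spring-loaded and runs back if let go. Do not turn the indexing knob before the carriage is locked, and leave the other things on the bench where they are.

Things in the scene. Friction and masses are not known exactly. Their poses are not given: they have to be found in the camera images.
- jig: marking jig for wheel hubs, fixed to the table: dark steel bed 150 mm wide (jig x) and 480 long (jig y, -195 to +285), top 20 mm above the table. Origin on the table under the bed, z up. At y=-90 stands the dividing head with the flange and the indexing knob; along +y a rail with the drill-guide carriage
- flange (a point): top centre of the turning steel flange, 120 mm across, 56 mm above the table, jig x=0, y=-90. Under it a fixed ring 148 mm across with six black ticks: rest, then five stops. A pointer on the flange's rim shows the tick: jig +x at rest, later stops clockwise, towards jig -y
- end_stop (a point): top centre of the end stop block (50 x 18 mm, 50 mm high) on the bed at jig x=0, y=24, that the carriage meets
- keeper (a point): top centre of a square post (16 mm in x, 19 in y, 72 mm high) beside the rail at jig x=-45, y=89. With the carriage at its end stop the clamp knob's tongue swings in on the post's -y side and keeps the carriage from going back; with the carriage farther out the tongue may hit the post
- carriage (a joint): travel of the aluminium carriage, m: 0 outermost, grows towards the dividing head (jig -y), 0.090 against the end stop; about 2 N of friction. A block 70 x 70 mm, top 66 mm above the table, with a 24 mm wide arm at that height reaching over the flange (ends 37 mm or more from the indexing knob's axis). The clamp knob is on its middle: it can be moved by that knob
- clamp (a joint): angle of the clamp knob on the carriage, rad: grows clockwise seen from above, 0 free, 1.30 at its end = locked; friction 0.04 N m. A flat steel tongue 52 mm long, at the height of the knob's disc, turns with it and points to jig -x when locked
- clamp_grip (a point): grip point of the clamp knob, on its vertical axis, 95 mm above the table, at jig x=0, y=160 mm minus the travel. A black disc 44 mm across (top 72 mm high) carries an upright bar 46 mm long, 14 thick, from 72 to 104 mm high: pinch it across its thickness. The point turns with the knob, x along the bar; parallel to jig x when joint clamp is 0
- index (a joint): angle of indexing knob and flange, rad, clockwise from above; 0 = rest, at its end. A spring always turns it back: 0.10 N m at rest, 0.15 at the third stop. Click stops every 24 degrees (0.419): first 0.419, second 0.838, third 1.257, fourth 1.676; end 2.1. Clicks add +-0.07 N m: resistance is least 6 degrees before each stop, rises through it, is greatest 6 degrees after it
- index_grip (a point): grip point of the indexing knob, on its vertical axis, 95 mm above the table, at jig x=0, y=-90. Black upright bar 46 mm long, 14 thick, from 72 to 104 mm high, on a steel disc 44 mm across on the flange: pinch it across its thickness. The point turns with the knob: x along the bar, pointing to jig +x at rest; a small white mark on the bar lies on that side
- socket_big: chrome socket standing on the left end of the jig's bed, 32 mm across, 40 high; leave it alone (origin at the centre of its underside)
- socket_small: chrome socket standing on the right end of the bed, 22 mm across, 30 high; leave it alone (origin at the centre of its underside)
- ratchet: ratchet handle lying on the table between robot and jig, 215 mm long (along its x), 22 high; leave it alone (origin at the centre of its underside)
- screwdriver: screwdriver lying behind the jig, along its x; leave it alone (origin at the centre of its underside)
- tape_roll: white ring 70 mm across, 20 high, lying behind the jig; leave it alone (origin at the centre of its underside)
- spray_can: aluminium can 54 mm across, about 160 high, behind the right end of the jig; leave it alone (origin at the centre of its underside)
- meter: grey hand meter 150 x 80 x 32 mm lying right of the jig; leave it alone (origin at the centre of its underside)
- torch: black cylinder 40 mm across, about 130 high, standing left of the jig; leave it alone (origin at the centre of its underside)

How it is judged:
On the way, in this order (a step that is already met when the one before it is completed fails the run):
1. the carriage is against its end stop (value of joint carriage above 0.086 m), for 0.1 s.
2. the clamp knob is turned to its end with the carriage at the stop (value of joint carriage above 0.086 m and value of joint clamp above 1.15 rad), for 0.2 s.
3. the indexing knob is held at the third stop (all of step 2 and value of joint index between 1.117 and 1.397 rad and contact force between the fingers and index above 2 N), for 0.3 s.
At the end, for the whole second after the job is handed in: The carriage is within 4 mm of its end stop, the clamp knob within 0.15 rad of its locked end, and the fingers hold the indexing knob (more than 2 N) at rest within 0.14 rad (8 degrees) of the third stop (all of step 3 and velocity of joint index between -0.1 and 0.1 rad/s); the arm keeps its last pose, push and grip.
It fails at once if the indexing knob is turned before the carriage is locked (value of joint index above 0.25 rad and not (value of joint clamp above 1.15 rad)).
It fails at once if another thing on the bench is shifted by more than 3 cm (distance of any of socket_big, socket_small, ratchet, screwdriver, tape_roll, spray_can, meter, torch from where it was at the start of the episode above 0.03 m).
It also fails if it takes over 61 s, if anything falls off the work surface, if the arm or the gripper's body presses on something with over 40 N, if the wrist force passes 120 N, or if a joint passes its speed limit or range.

## Working session

There is one attempt and no reset: what is moved stays moved. The work goes in short steps, Python scripts to look and compute and a tool call to move; the robot and the scene stay as the last step left them, time stands still between calls to the robot, and variables do not carry over. Pictures are saved under pics/ and viewed, and the job is handed in when it is done.

Besides the shell and the picture viewer there is one more tool, called after "Emit:" by a JSON object that holds its "api" and its "payload", one argument or row to a line. play_rows: Moves the arm, as the interface text tells. Its arguments: {"type":"object","properties":{"increments":{"type":"array"},"grip_force":{"type":"number"}},"required":["increments"]}

```bash
mkdir -p pics; python3 - <<'E'
from plant import r
import cv2
s=r.get_state();print(s['clock'],s['tool_pos'],s['eef_rot'],s['opening'])
for n in ("scene","top"):
    cv2.imwrite(f"pics/{n}0.png",r.snapshot(n)[:,:,::-1])
    print(n,r.get_calibration(n))
E
```

```text
0.0 [ 0.24185507 -0.57564381  0.23792818] [ 8.32920629e-01 -5.53391754e-01 -7.73697672e-04 -4.41514013e-04] 1.0003500169643018
scene {'fx': 426.8370789142297, 'fy': 426.8370789142297, 'cx': 280.24326382081694, 'cy': 210.78769256504395, 'R': array([[ 0.45638604,  0.88977916,  0.00219923],
       [ 0.76085091, -0.38897223, -0.51942901],
       [-0.46132167,  0.23873343, -0.85451078]]), 't': array([-0.29572602, -0.35608711,  1.41229019])}
top {'fx': 485.1324421098377, 'fy': 485.1324421098377, 'cx': 284.3623622959931, 'cy': 207.15874118829413, 'R': array([[-2.79647887e-02, -9.99608648e-01, -7.22157400e-04],
       [-9.96021668e-01,  2.79255751e-02, -8.46226892e-02],
       [ 8.46097386e-02, -1.64717120e-03, -9.96412806e-01]]), 't': array([0.04120077, 0.592388  , 1.58750092])}
```

View pics/scene0.png

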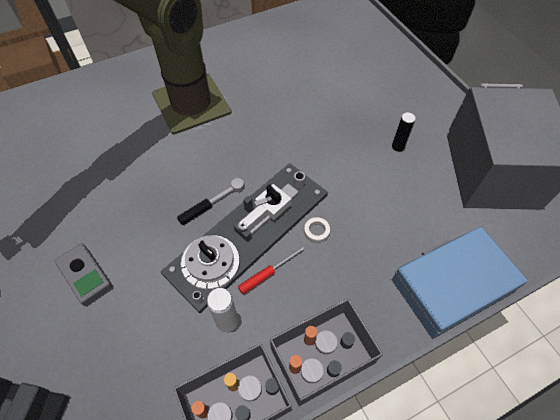

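View pics/top0.png

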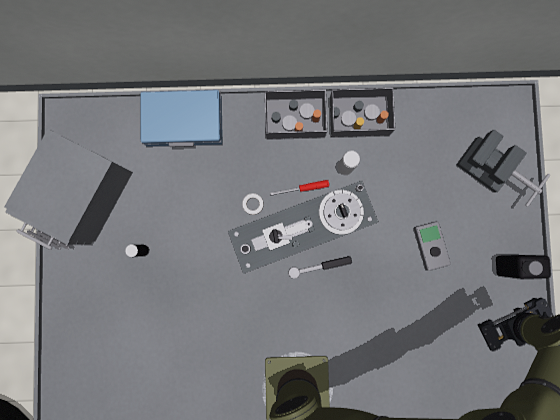

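The top view shows the jig bed from about (230,250) to (378,200), with the flange at (342,211), the clamp knob at about (276,236), the ratchet below it and the screwdriver and tape behind. I'll zoom in on both views.

```bash
cat > h.py <<'E'
import numpy as np
def load(n):
    from plant import r
    c=r.get_calibration(n); return c
def ray(c,u,v):
    d=np.array([(u-c['cx'])/c['fx'],(v-c['cy'])/c['fy'],1.]); return -c['R'].T@c['t'], c['R'].T@d
def onplane(c,u,v,z):
    o,d=ray(c,u,v); return o+d*(z-o[2])/d[2]
def proj(c,X):
    p=c['R']@np.asarray(X)+c['t']; return np.array([c['fx']*p[0]/p[2]+c['cx'],c['fy']*p[1]/p[2]+c['cy']])
E
python3 - <<'E'
import cv2
t=cv2.imread('pics/top0.png')[170:280,220:390]
cv2.imwrite('pics/topz.png',cv2.resize(t,None,fx=4.7,fy=4.7,interpolation=cv2.INTER_CUBIC))
t=cv2.imread('pics/scene0.png')[155:315,150:340]
cv2.imwrite('pics/scenez.png',cv2.resize(t,None,fx=3.7,fy=3.7,interpolation=cv2.INTER_CUBIC))
E
```

```text
(no output)
```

View pics/topz.png

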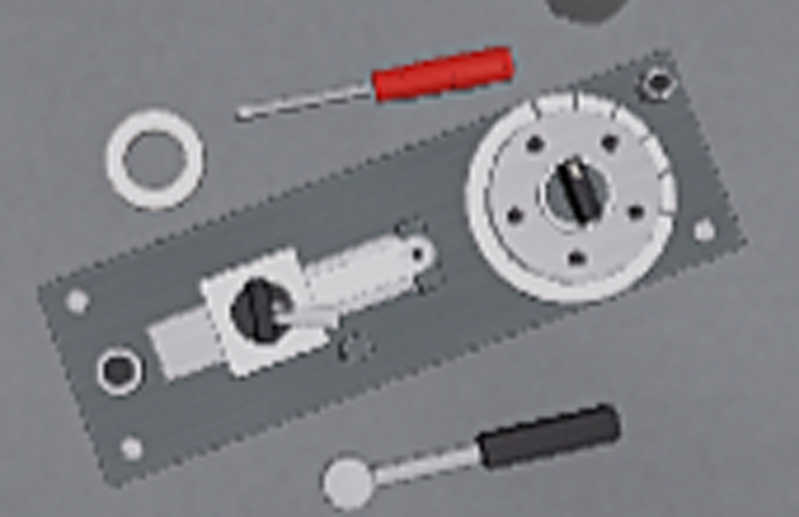

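View pics/scenez.png

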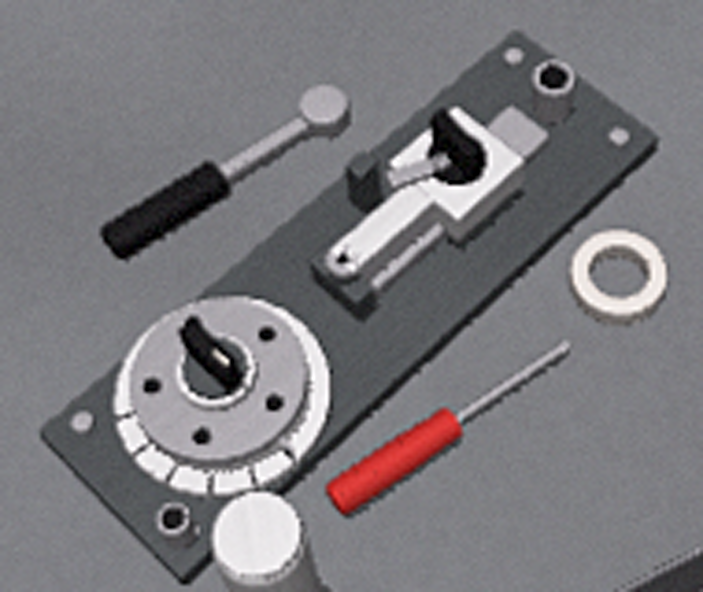

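```bash
python3 - <<'E'
from h import *; import cv2
c=load('top'); s=load('scene')
cr=lambda x,y:(220+(x+.5)/4.7-.5,170+(y+.5)/4.7-.5)
img=cv2.imread('pics/top0.png')
P=[onplane(c,*cr(*p),.02) for p in [(38,290),(665,50),(745,242),(115,487)]]
P=np.array(P);print(P.round(4)); 
print('len',[np.linalg.norm(P[i]-P[(i+1)%4]).round(4) for i in range(4)])
ey=(P[0]+P[3]-P[1]-P[2])[:2]; ey/=np.linalg.norm(ey); ex=np.array([ey[1],-ey[0]])
cen=P[:,:2].mean(0); o=cen-ey*0.045
print('yaw',np.arctan2(ex[1],ex[0]),'origin',o)
j=lambda x,y,z=0:np.r_[o+ex*x+ey*y,z]
# flange edges: bright ring mask -> center
g=cv2.cvtColor(img,cv2.COLOR_BGR2GRAY)
for n,(u,v),z in [('flangecentre',cr(571,196),.05),('idxknob top',cr(578,190),.104),('clamp knob top',cr(262,308),.104),('can top',(351,157),.16),('rat head',cr(347,483),.02),('rat end',cr(610,420),.02)]:
    p=onplane(c,u,v,z); d=p[:2]-o; print(n,p.round(4),'jig',(d@ex).round(4),(d@ey).round(4))
for n,X in [('idx',j(0,-.09,.104)),('can',None)]:
    if X is not None: print(n,'world',X,'top',proj(c,X),'scene',proj(s,X))
# scene checks
cs=lambda x,y:(150+(x+.5)/3.7-.5,155+(y+.5)/3.7-.5)
for n,(u,v),z in [('bed corner',cs(516,30),.02),('c2',cs(657,142),.02),('c3',cs(185,582),.02),('c4',cs(42,434),.02),('idx top',cs(210,352),.104),('clamp top',cs(448,138),.104),('can top',cs(257,535),.16)]:
    p=onplane(s,u,v,z); d=p[:2]-o; print('S',n,p.round(4),'jig',(d@ex).round(4),(d@ey).round(4))
# masks
hsv=cv2.cvtColor(img,cv2.COLOR_BGR2HSV)
m=((g<45)).astype(np.uint8); m[:, :220]=0;m[:170]=0;m[280:]=0;m[:,390:]=0
n,l,st,ce=cv2.connectedComponentsWithStats(m)
for i in range(1,n):
    if st[i][4]>10: print(st[i],ce[i])
E
```

```text
[[ 0.5186  0.215   0.02  ]
 [ 0.677  -0.2349  0.02  ]
 [ 0.5385 -0.2858  0.02  ]
 [ 0.379   0.1635  0.02  ]]
len [np.float64(0.477), np.float64(0.1476), np.float64(0.4768), np.float64(0.1488)]
yaw 0.33989618934468946 origin [ 0.54325857 -0.07799636]
flangecentre [ 0.5724 -0.1604  0.05  ] jig -0.0 -0.0874
idxknob top [ 0.5724 -0.1589  0.104 ] jig 0.0005 -0.0859
clamp knob top [0.4991 0.0555 0.104 ] jig 0.0029 0.1406
can top [ 0.7307 -0.1841  0.16  ] jig 0.1413 -0.1625
rat head [0.3772 0.0007 0.02  ] jig -0.1303 0.1296
rat end [ 0.416  -0.1854  0.02  ] jig -0.1558 -0.0588
idx world [ 0.5732636  -0.16284739  0.104     ] top [343.83192289 209.70893946] scene [205.44169173 248.19706219]
S bed corner [0.3805 0.1665 0.02  ] jig -0.072 0.2848
S c2 [0.5243 0.2123 0.02  ] jig 0.0789 0.28
S c3 [ 0.681  -0.2345  0.02  ] jig 0.0777 -0.1935
S c4 [ 0.5399 -0.2833  0.02  ] jig -0.0716 -0.1924
S idx top [ 0.5782 -0.1624  0.104 ] jig 0.0048 -0.0912
S clamp top [0.4995 0.0482 0.104 ] jig 0.0008 0.1335
S can top [ 0.7267 -0.1851  0.16  ] jig 0.1372 -0.1621
[339 205   6  12  26] [341.07692308 210.73076923]
[272 230   7  13  20] [274.35 236.75]
[321 256  30  13  44] [334.09090909 260.15909091]
```

Top and scene views agree: the bed measures 477 x 148 mm, and the jig is at yaw 0.34 with its origin near (0.543,-0.078). The clamp knob is at about (0.499,0.053), so travel is about 0.02. I'm moving above the clamp knob.

Emit:
{"api": "play_rows", "payload": {
  "increments": [
    [1,-30,-30,0,0,0,0.03],
    [1,-30,-30,0,0,0,0.03],
    [1,-32,-32,0,0,0,0],
    [1,-32,-32,0,0,0,0],
    [1,-32,-32,0,0,0,0],
    [1,-32,-32,0,0,0,0],
    [1,-32,-32,0,0,0,0],
    [1,-32,-32,0,0,0,0]
  ],
  "grip_force": 40
}}

```text
clock: 1.1
tool_pos: [0.395, -0.2466, 0.2354]
eef_rot: [0.813, -0.583, -0.002, -0.0]
contact_force: [0.8, 0.4, -0.7]
opening: 1.002
```

```bash
cat >> h.py <<'E'
from scipy.spatial.transform import Rotation as Ro
o=np.array([.5435,-.077]); yaw=.3399
ex=np.array([np.cos(yaw),np.sin(yaw)]); ey=np.array([-ex[1],ex[0]])
def jig(x,y,z): return np.r_[o+ex*x+ey*y,z]
def rep(target=None):
    from plant import r
    s=r.get_state(); R=Ro.from_quat(s['eef_rot']).as_matrix()
    p=s['tool_pos']; d=p[:2]-o
    print('t',round(s['clock'],2),'tcp',p.round(4),'jig',(d@ex).round(4),(d@ey).round(4),'tilt',R[:2,2].round(3),'xang-(-jigy) deg CW',np.degrees(((yaw-np.pi/2)-np.arctan2(R[1,0],R[0,0])+np.pi)%(2*np.pi)-np.pi).round(2)*-1)
    print('q',s['q'].round(2),'F',s['contact_force'].round(1),'M',s['moment'].round(2),'open',round(s['opening'],3))
    if target is not None: print('delta tool mm',(R.T@(np.asarray(target)-p)*1000).round(1))
E
python3 -c "
from h import *
rep(jig(0,.14,.238))"
```

```text
t 1.1 tcp [ 0.395  -0.2466  0.2354] jig -0.1965 -0.1104 tilt [-0.004  0.003] xang-(-jigy) deg CW -0.73
q [ 0.56  0.49 -0.14  2.03  0.11  0.63 -0.91] F [ 0.8  0.4 -0.7] M [ 0.06 -0.   -0.02] open 1.002
delta tool mm [-252.9 -193.3   -2.1]
```

q7 runs negative on this path and a clockwise turn would take it out of range, so I'll use the flipped grasp. First I finish the translation, then turn half a turn counter-clockwise.

Emit:
{"api": "play_rows", "payload": {
  "increments": [
    [1,-38,-29,0,0,0,0],
    [1,-38,-29,0,0,0,0],
    [1,-38,-29,0,0,0,0],
    [1,-38,-29,0,0,0,0],
    [1,-38,-29,0,0,0,0],
    [1,-38,-29,0,0,0,0],
    [1,-28,-21,0,0,0,0],
    [1,0,0,0,0,0,-0.18]
  ]
}}

```text
clock: 2.1
tool_pos: [0.5002, 0.0741, 0.2345]
eef_rot: [0.865, -0.502, -0.003, -0.001]
contact_force: [-0.6, -1.2, 0.1]
opening: 0.998
```

Emit:
{"api": "play_rows", "payload": {
  "increments": [
    [1,0,0,0,0,0,-0.18],
    [1,0,0,0,0,0,-0.18],
    [1,0,0,0,0,0,-0.18],
    [1,0,0,0,0,0,-0.18],
    [1,0,0,0,0,0,-0.18],
    [1,0,0,0,0,0,-0.18],
    [1,0,0,0,0,0,-0.18],
    [1,0,0,0,0,0,-0.18]
  ]
}}

```text
clock: 3.1
tool_pos: [0.498, 0.0745, 0.2322]
eef_rot: [0.976, 0.217, -0.005, -0.003]
contact_force: [-0.3, -0.9, 0.6]
opening: 1.003
```

Emit:
{"api": "play_rows", "payload": {
  "increments": [
    [1,0,0,0,0,0,-0.18],
    [1,0,0,0,0,0,-0.18],
    [1,0,0,0,0,0,-0.18],
    [1,0,0,0,0,0,-0.18],
    [1,0,0,0,0,0,-0.18],
    [1,0,0,0,0,0,-0.18],
    [1,0,0,0,0,0,-0.18],
    [1,0,0,0,0,0,-0.18]
  ]
}}

```text
clock: 4.1
tool_pos: [0.4962, 0.0721, 0.2298]
eef_rot: [0.572, 0.82, -0.004, -0.007]
contact_force: [0.3, -0.3, -0.6]
opening: 0.995
```

```bash
python3 -c "
from h import *
from plant import r
import cv2
rep(jig(0,.14,.238))
c=r.get_calibration('wrist');print(c)
np.save('wc.npy',c,allow_pickle=True)
cv2.imwrite('pics/w1.png',r.snapshot('wrist')[:,:,::-1])"
```

```text
t 4.1 tcp [0.4962 0.0721 0.2298] jig 0.0051 0.1563 tilt [-0.016  0.   ] xang-(-jigy) deg CW -179.25
q [ 0.36  0.72 -1.02  1.91  0.74  0.97  0.91] F [ 0.3 -0.3 -0.6] M [ 0.1  -0.1   0.04] open 0.995
delta tool mm [-16.2  -5.5  -8.3]
{'fx': 325.19226210127806, 'fy': 325.19226210127806, 'cx': 280.0603017746779, 'cy': 208.26865209909482, 'R': array([[-0.34641451,  0.93805999,  0.00635845],
       [ 0.90662861,  0.33305143,  0.2590392 ],
       [ 0.24087662,  0.09549969, -0.96584588]]), 't': array([ 0.10163167, -0.50546608,  0.25491302])}
```

View pics/w1.png

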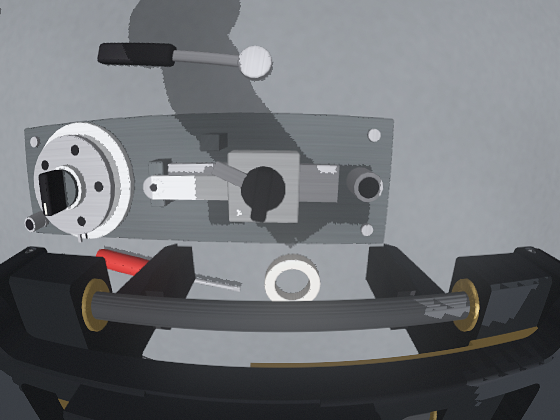

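The wrist view shows the clamp disc around (263,188), with its bar running vertically in the image (along jig x), and the carriage block at x 229-299. I'll cast these pixels to points.

```bash
cat >> h.py <<'E'
def won(c,u,v,z):
    a=np.array([u-c['cx'],v-c['cy']])/c['fx']; t=np.hypot(*a); d=np.r_[a/t*np.sin(t),np.cos(t)]
    d=c['R'].T@d; oo=-c['R'].T@c['t']; return oo+d*(z-oo[2])/d[2]
def tojig(p): d=p[:2]-o; return np.round([d@ex,d@ey],4)
E
python3 - <<'E'
from h import *; import cv2
c=np.load('wc.npy',allow_pickle=True).item()
for n,u,v,z in [('disc',263,189,.072),('carr TL',229,151,.066),('carr TR',297,150,.066),('carr BR',299,222,.066),('carr BL',229,223,.066),('bedTR',394,118,.02),('bedBR',385,244,.02),('bed TL',25,130,.02)]:
    print(n,tojig(won(c,u,v,z)))
t=cv2.imread('pics/w1.png')[100:260,10:420]
cv2.imwrite('pics/w1z.png',cv2.resize(t,None,fx=1.95,fy=1.95,interpolation=cv2.INTER_CUBIC))
t=cv2.imread('pics/w1.png')[140:230,210:330]
cv2.imwrite('pics/w1y.png',cv2.resize(t,None,fx=6,fy=6,interpolation=cv2.INTER_CUBIC))
E
```

```text
disc [-0.0004  0.1421]
carr TL [-0.0362  0.1089]
carr TR [-0.0377  0.1741]
carr BR [0.0341 0.1779]
carr BL [0.0361 0.1075]
bedTR [-0.0747  0.2865]
bedBR [0.076 0.288]
bed TL [-0.0736 -0.1892]
```

View pics/w1y.png

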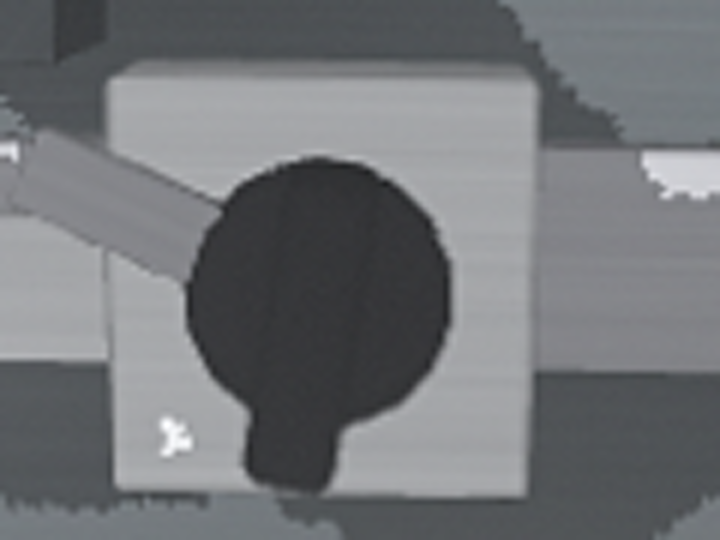

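```bash
python3 - <<'E'
from h import *
c=np.load('wc.npy',allow_pickle=True).item()
z=lambda x,y:(210+x/6,140+y/6)
for n,p,h in [('bar bottom-left top',(250,478),.104),('bar br top',(325,490),.104),('bar top l',(292,190),.104),('bar top r',(375,190),.104),('tongue tipL',(40,132),.07),('tongue tipR',(15,205),.07),('tongue base',(205,245),.07)]:
    print(n,tojig(won(c,*z(*p),h)))
E
```

```text
bar bottom-left top [0.0206 0.1336]
bar br top [0.0222 0.1446]
bar top l [-0.022   0.1398]
bar top r [-0.0221  0.1515]
tongue tipL [-0.0261  0.0974]
tongue tipR [-0.0143  0.0931]
tongue base [-0.0078  0.1239]
```

The clamp bar's centre is at jig (-0.0005,0.1424), and it is already turned about 8° clockwise from jig x. I'm aligning the tool with it and going down.

Emit:
{"api": "play_rows", "payload": {
  "increments": [
    [0.7,-14,-5.5,0,-0.015,-0.005,0.075],
    [0.7,0,0,0,0,0,0.075],
    [0.7,0,0,25,0,0,0],
    [0.7,0,0,25,0,0,0],
    [0.7,0,0,25,0,0,0],
    [0.7,0,0,20,0,0,0],
    [0.7,0,0,10,0,0,0],
    [0.7,0,0,0,0,0,0]
  ]
}}

```text
clock: 5.15
tool_pos: [0.4957, 0.055, 0.1203]
eef_rot: [0.641, 0.768, -0.001, -0.001]
contact_force: [0.9, -0.4, 0.5]
opening: 0.702
```

```bash
python3 -c "
from h import *
rep(jig(-.0005,.1424,.078))"
```

```text
t 5.15 tcp [0.4957 0.055  0.1203] jig -0.0011 0.1404 tilt [-0.002 -0.   ] xang-(-jigy) deg CW 170.86
q [ 0.27  0.84 -0.81  2.03  0.97  0.71  0.58] F [ 0.9 -0.4  0.5] M [ 0.09 -0.14  0.02] open 0.702
delta tool mm [ 2.1  0.3 42.3]
```

Emit:
{"api": "play_rows", "payload": {
  "increments": [
    [0.7,2,0,20,0,0,0],
    [0.7,0,0,15,0,0,0],
    [0.7,0,0,6,0,0,0],
    [0.1,0,0,0,0,0,0],
    [0,0,0,0,0,0,0],
    [0,0,0,0,0,0,0],
    [0,0,0,0,0,0,0],
    [0,0,0,0,0,0,0]
  ]
}}

```text
clock: 6.15
tool_pos: [0.4986, 0.0572, 0.0827]
eef_rot: [0.642, 0.766, 0.002, 0.002]
contact_force: [-0.5, -1.8, 1.1]
opening: 0.158
```

```bash
python3 -c "
from h import *
rep(jig(-.0005,.07,.078))"
```

```text
t 6.15 tcp [0.4986 0.0572 0.0827] jig 0.0024 0.1415 tilt [0.006 0.   ] xang-(-jigy) deg CW 170.58
q [ 0.23  0.9  -0.74  2.04  1.07  0.64  0.49] F [-0.5 -1.8  1.1] M [0.09 0.   0.09] open 0.158
delta tool mm [-71.    8.8   4.8]
```

Gripped at an opening of 13.9 mm, which matches the 14 mm bar. I'm pushing along jig -y.

Emit:
{"api": "play_rows", "payload": {
  "increments": [
    [0,-8,1.3,0,0,0,0],
    [0,-10,1.6,0,0,0,0],
    [0,-10,1.6,0,0,0,0],
    [0,-10,1.6,0,0,0,0],
    [0,-10,1.6,0,0,0,0],
    [0,-10,1.6,0,0,0,0],
    [0,-5,0.8,0,0,0,0],
    [0,0,0,0,0,0,0]
  ]
}}

```text
clock: 7.15
tool_pos: [0.5207, -0.0063, 0.0827]
eef_rot: [0.642, 0.766, 0.003, 0.001]
contact_force: [-0.3, 1.0, -0.4]
opening: 0.157
```

```bash
python3 -c "
from h import *
rep(jig(-.0005,.07,.078))"
```

```text
t 7.15 tcp [ 0.5207 -0.0063  0.0827] jig 0.0021 0.0743 tilt [0.006 0.003] xang-(-jigy) deg CW 170.58
q [ 0.36  0.92 -0.76  1.99  1.04  0.68  0.67] F [-0.3  1.  -0.4] M [ 0.26 -0.08  0.09] open 0.157
delta tool mm [-4.7 -1.8  4.7]
```

Emit:
{"api": "play_rows", "payload": {
  "increments": [
    [0,-3,0.5,0,0,0,0],
    [0,-3,0.5,0,0,0,0],
    [0,-3,0.5,0,0,0,0],
    [0,-3,0.5,0,0,0,0],
    [0,-3,0.5,0,0,0,0],
    [0,-3,0.5,0,0,0,0],
    [0,-3,0.5,0,0,0,0],
    [0,-3,0.5,0,0,0,0]
  ]
}}

```text
clock: 8.15
tool_pos: [0.5222, -0.0108, 0.0827]
eef_rot: [0.635, 0.772, 0.011, -0.011]
contact_force: [-3.5, 8.1, 0.3]
opening: 0.154
```

```bash
python3 -c "
from h import *
from plant import r
import cv2
rep(jig(-.0005,.07,.078))
cv2.imwrite('pics/s2.png',cv2.resize(r.snapshot('scene')[155:315,150:340,::-1],None,fx=3.7,fy=3.7,interpolation=cv2.INTER_CUBIC))
"
```

```text
t 8.15 tcp [ 0.5222 -0.0108  0.0827] jig 0.002 0.0695 tilt [-0.003  0.032] xang-(-jigy) deg CW 171.61
q [ 0.4   0.93 -0.78  1.97  1.01  0.69  0.74] F [-3.5  8.1  0.3] M [1.07 0.45 0.02] open 0.154
delta tool mm [-0.  -2.6  4.7]
```

View pics/s2.png

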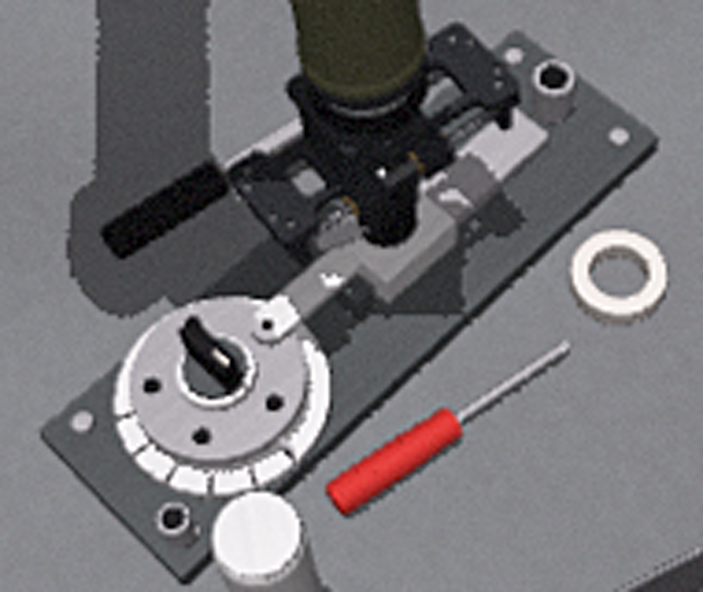

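The carriage is at its stop (TCP at jig y 0.0695, about 9 N push), and the arm now reaches over the flange. I'm turning the clamp clockwise with a slight push kept on.

Emit:
{"api": "play_rows", "payload": {
  "increments": [
    [0,-1.5,0.2,0,0,0,0.12],
    [0,-1.5,0.4,0,0,0,0.14],
    [0,-1.4,0.6,0,0,0,0.14],
    [0,-1.3,0.8,0,0,0,0.14],
    [0,-1.2,0.9,0,0,0,0.14],
    [0,-1.0,1.0,0,0,0,0.14],
    [0,-0.9,1.2,0,0,0,0.14],
    [0,-0.7,1.3,0,0,0,0.1]
  ]
}}

```text
clock: 9.2
tool_pos: [0.5215, -0.0126, 0.0827]
eef_rot: [0.941, 0.336, 0.002, -0.021]
contact_force: [-1.9, 6.1, 1.1]
opening: 0.158
```

```bash
python3 -c "
from h import *
rep(jig(-.0005,.07,.078))"
```

```text
t 9.2 tcp [ 0.5215 -0.0126  0.0827] jig 0.0007 0.068 tilt [-0.01   0.042] xang-(-jigy) deg CW 109.82
q [ 0.28  0.86 -0.54  1.97  0.78  0.52 -0.11] F [-1.9  6.1  1.1] M [0.45 0.19 0.05] open 0.158
delta tool mm [-0.5 -2.1  4.7]
```

Emit:
{"api": "play_rows", "payload": {
  "increments": [
    [0,0,0,0,0,0,0.06],
    [0,0,0,0,0,0,0.06],
    [0,0,0,0,0,0,0.06],
    [0,0,0,0,0,0,0.06],
    [0,0,0,0,0,0,0.08],
    [0,0,0,0,0,0,0.08],
    [0,0,0,0,0,0,0.08],
    [0,0,0,0,0,0,0]
  ]
}}

```text
clock: 10.2
tool_pos: [0.5222, -0.0139, 0.0826]
eef_rot: [0.993, 0.114, -0.003, -0.016]
contact_force: [0.3, -0.1, -0.3]
opening: 0.211
```

```bash
python3 -c "
from h import *
from plant import r
import cv2
rep(jig(-.0005,.07,.078))
cv2.imwrite('pics/s3.png',cv2.resize(r.snapshot('scene')[155:315,150:340,::-1],None,fx=3.7,fy=3.7,interpolation=cv2.INTER_CUBIC))
cv2.imwrite('pics/w3.png',r.snapshot('wrist')[:,:,::-1])
"
```

```text
t 10.2 tcp [ 0.5222 -0.0139  0.0826] jig 0.0009 0.0667 tilt [-0.009  0.032] xang-(-jigy) deg CW 83.62
q [ 0.2   0.84 -0.41  1.98  0.64  0.46 -0.44] F [ 0.3 -0.1 -0.3] M [-0.08 -0.16  1.4 ] open 0.211
delta tool mm [-1.8 -3.   4.7]
```

View pics/w3.png

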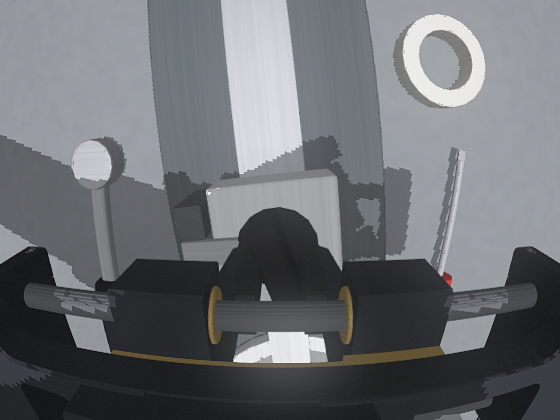

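The clamp tool turned past the end stop: the jaws skewed on the bar (opening 0.211) with 1.4 N m of torque, so the knob is on its end. I'm releasing, going up and turning back.

Emit:
{"api": "play_rows", "payload": {
  "increments": [
    [0.7,0,0,0,0,0,0],
    [0.7,0,0,0,0,0,0],
    [0.7,0,0,-15,0,0,0],
    [0.7,0,0,-30,0,0,0],
    [0.7,0,0,-40,0,0,0],
    [0.7,0,0,-30,0,0,0],
    [0.7,0,0,0,0,0,-0.18],
    [0.7,0,0,0,0,0,-0.18]
  ]
}}

```text
clock: 11.3
tool_pos: [0.5235, -0.0198, 0.2069]
eef_rot: [0.958, 0.288, 0.001, -0.016]
contact_force: [-0.3, -1.0, -0.0]
opening: 0.7
```

Emit:
{"api": "play_rows", "payload": {
  "increments": [
    [0.7,0,0,0,0,0,-0.18],
    [0.7,0,0,0,0,0,-0.18],
    [0.7,0,0,0,0,0,-0.18],
    [0.7,0,0,0,0,0,-0.18],
    [0.7,0,0,0,0,0,-0.18],
    [0.7,0,0,0,0,0,-0.18],
    [0.7,0,0,0,0,0,-0.18],
    [0.7,0,0,0,0,0,0]
  ]
}}

```text
clock: 12.3
tool_pos: [0.5226, -0.0238, 0.2154]
eef_rot: [0.592, 0.806, 0.01, -0.009]
contact_force: [-0.6, 0.5, -0.4]
opening: 0.705
```

```bash
python3 -c "
from h import *
from plant import r
import cv2
rep(jig(0,-.089,.19))
c=r.get_calibration('wrist'); np.save('wc2.npy',c,allow_pickle=True)
cv2.imwrite('pics/w4.png',r.snapshot('wrist')[:,:,::-1])
"
```

```text
t 12.3 tcp [ 0.5226 -0.0238  0.2154] jig -0.002 0.0571 tilt [-0.003  0.027] xang-(-jigy) deg CW 177.87
q [ 0.57  0.79 -1.05  1.87  0.8   0.98  1.04] F [-0.6  0.5 -0.4] M [ 0.04 -0.16  0.03] open 0.705
delta tool mm [-146.6    7.3   21.6]
```

View pics/w4.png

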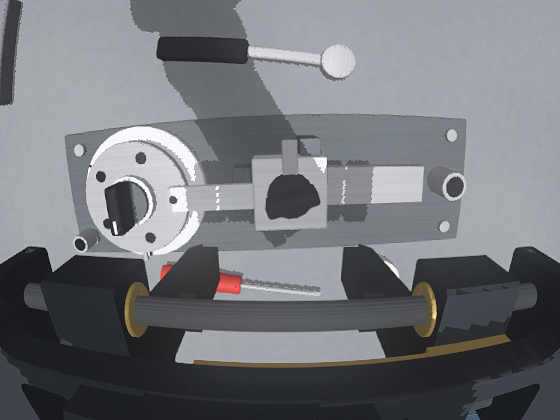

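The clamp tongue now points straight to jig -x (290,155), beside the keeper on its -y side, and the carriage is at its stop. The index knob is at about (122,208). I'm moving over it and measuring from above.

Emit:
{"api": "play_rows", "payload": {
  "increments": [
    [0.7,-28,1.5,0,-0.025,0,0.0],
    [0.7,-28,1.5,0,0,0,0],
    [0.7,-28,1.5,0,0,0,0],
    [0.7,-20,1.5,0,0,0,0],
    [0.7,-10,1,0,0,0,0],
    [0.7,0,0,0,0,0,0],
    [0.7,0,0,0,0,0,0],
    [0.7,0,0,0,0,0,0]
  ]
}}

```text
clock: 13.35
tool_pos: [0.563, -0.1319, 0.2161]
eef_rot: [0.599, 0.8, 0.02, -0.0]
contact_force: [-0.3, -0.7, 0.1]
opening: 0.699
```

```bash
python3 -c "
from h import *
from plant import r
import cv2
rep(jig(0,-.089,.19))
c=r.get_calibration('wrist'); np.save('wc2.npy',c,allow_pickle=True)
im=r.snapshot('wrist')[:,:,::-1]
cv2.imwrite('pics/w5.png',im)
cv2.imwrite('pics/w5z.png',cv2.resize(im[110:270,130:380],None,fx=3.2,fy=3.2,interpolation=cv2.INTER_CUBIC))
"
```

```text
t 13.35 tcp [ 0.563  -0.1319  0.2161] jig 0.0 -0.0583 tilt [0.023 0.033] xang-(-jigy) deg CW 176.86
q [ 0.73  0.84 -1.05  1.73  0.81  1.04  1.26] F [-0.3 -0.7  0.1] M [ 0.07 -0.12  0.03] open 0.699
delta tool mm [-31.3   0.8  25.3]
```

View pics/w5z.png

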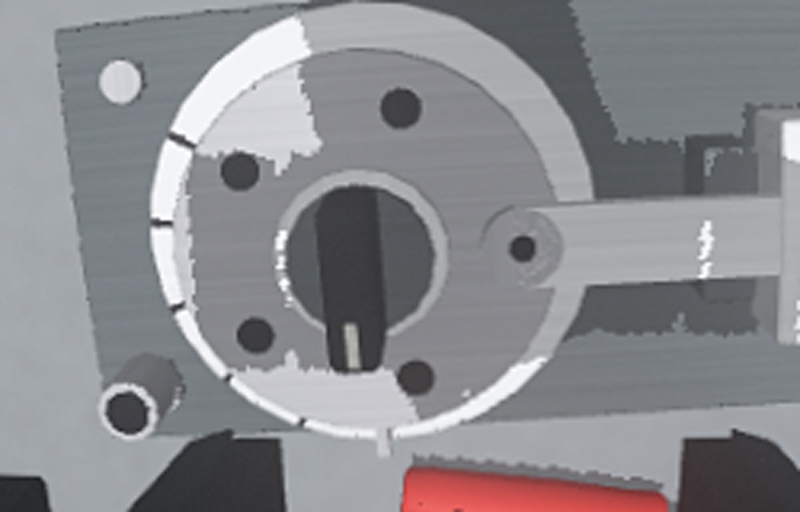

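```bash
cat >> h.py <<'E'
def tiltfix():
    from plant import r
    R=Ro.from_quat(r.get_state()['eef_rot']).as_matrix(); a=R[:,2]
    print('tiltfix wx wy',(R.T@np.array([-a[1],a[0],0])).round(3))
E
python3 - <<'E'
from h import *
tiltfix()
c=np.load('wc2.npy',allow_pickle=True).item()
z=lambda x,y:(130+(x+.5)/3.2-.5,110+(y+.5)/3.2-.5)
L={}
for n,p,h in [('tl',(318,195),.104),('tr',(376,188),.104),('bl',(330,368),.104),('br',(385,365),.104),('hub',(362,255),.072),('ring',(372,220),.05),('arm tip',(522,248),.066),('bed BL',(105,435),.02),('bed TL',(55,32),.02)]:
    L[n]=won(c,*z(*p),h); print(n,tojig(L[n]))
m=(L['tl']+L['tr']+L['bl']+L['br'])/4
rep(np.r_[m[:2],.095])
E
```

```text
tiltfix wx wy [ 0.032 -0.025  0.   ]
tl [-0.0276 -0.0938]
tr [-0.0284 -0.0791]
bl [ 0.0186 -0.0952]
br [ 0.0186 -0.0806]
hub [-0.0034 -0.0874]
ring [-0.0087 -0.0858]
arm tip [-0.0011 -0.0414]
bed BL [ 0.0711 -0.1956]
bed TL [-0.0757 -0.1921]
t 13.4 tcp [ 0.563  -0.1318  0.2161] jig 0.0002 -0.0582 tilt [0.023 0.033] xang-(-jigy) deg CW 176.88
q [ 0.73  0.84 -1.05  1.73  0.81  1.04  1.26] F [-0.4  0.8 -0.6] M [ 0.05 -0.15 -0.07] open 0.7
delta tool mm [-32.2  -7.1 120.2]
```

The index bar's centre is at jig (about -0.002,-0.087) and it sits at rest along jig x, with the white mark on +x. The arm tip is 45 mm away. I'm fixing the tilt and going over it.

Emit:
{"api": "play_rows", "payload": {
  "increments": [
    [0.7,-15,0,0,0.032,-0.025,-0.05],
    [0.7,-12,-2,20,0,0,0],
    [0.7,0,0,25,0,0,0],
    [0.7,0,0,25,0,0,0],
    [0.7,0,0,20,0,0,0],
    [0.7,0,0,0,0,0,0],
    [0.7,0,0,0,0,0,0],
    [0.7,0,0,0,0,0,0]
  ]
}}

```text
clock: 14.4
tool_pos: [0.5678, -0.1587, 0.1193]
eef_rot: [0.58, 0.815, 0.0, -0.001]
contact_force: [-0.1, -0.4, -0.2]
opening: 0.698
```

```bash
python3 -c "
from h import *
rep(jig(-0.001,-.087,.08));tiltfix()"
```

```text
t 14.4 tcp [ 0.5678 -0.1587  0.1193] jig -0.0044 -0.0851 tilt [-0.001  0.001] xang-(-jigy) deg CW 179.64
q [ 0.69  0.98 -0.95  1.75  0.97  0.96  1.24] F [-0.1 -0.4 -0.2] M [ 0.07 -0.13 -0.01] open 0.698
delta tool mm [-1.9  3.4 39.3]
tiltfix wx wy [-0.001 -0.002  0.   ]
```

Emit:
{"api": "play_rows", "payload": {
  "increments": [
    [0.7,-1.5,3.5,20,0,0,0],
    [0.7,0,0,15,0,0,0],
    [0.7,0,0,6,0,0,0],
    [0.7,0,0,2,0,0,0],
    [0.1,0,0,0,0,0,0],
    [0,0,0,0,0,0,0],
    [0,0,0,0,0,0,0],
    [0,0,0,0,0,0,0]
  ]
}}

```text
clock: 15.4
tool_pos: [0.5729, -0.1589, 0.0748]
eef_rot: [0.58, 0.815, 0.001, 0.0]
contact_force: [0.6, 0.2, 0.9]
opening: 0.271
```

```bash
python3 -c "
from h import *
rep(jig(-0.001,-.087,.08));tiltfix()"
```

```text
t 15.4 tcp [ 0.5729 -0.1589  0.0748] jig 0.0004 -0.0871 tilt [0.001 0.001] xang-(-jigy) deg CW 179.62
q [ 0.67  1.04 -0.9   1.76  1.04  0.9   1.19] F [0.6 0.2 0.9] M [ 0.1  -0.14  0.01] open 0.271
delta tool mm [ 0.1 -1.4 -5.2]
tiltfix wx wy [ 0.002 -0.     0.   ]
```

Emit:
{"api": "play_rows", "payload": {
  "increments": [
    [0,0,0,-3,0,0,0],
    [0,0,0,0,0,0,0],
    [0,0,0,0,0,0,0],
    [0,0,0,0,0,0,0],
    [0,0,0,0,0,0,0.1],
    [0,0,0,0,0,0,0.1],
    [0,0,0,0,0,0,0.1],
    [0,0,0,0,0,0,0.1]
  ]
}}

```text
clock: 16.4
tool_pos: [0.5732, -0.1622, 0.0773]
eef_rot: [0.735, 0.678, -0.001, 0.002]
contact_force: [-0.0, -0.5, -2.2]
opening: 0.157
```

```bash
python3 -c "
from h import *
rep(jig(0.0004,-.0871,.078));tiltfix()"
```

```text
t 16.4 tcp [ 0.5732 -0.1622  0.0773] jig -0.0004 -0.0903 tilt [ 0.002 -0.004] xang-(-jigy) deg CW 155.98
q [ 0.64  1.01 -0.83  1.76  0.98  0.85  0.82] F [-0.  -0.5 -2.2] M [-0.02 -0.26  0.09] open 0.157
delta tool mm [ 3.2 -0.6 -0.7]
tiltfix wx wy [0.002 0.004 0.   ]
```

Emit:
{"api": "play_rows", "payload": {
  "increments": [
    [0,0,0,0,0,0,0.11],
    [0,0,0,0,0,0,0.11],
    [0,0,0,0,0,0,0.11],
    [0,0,0,0,0,0,0.11],
    [0,0,0,0,0,0,0.11],
    [0,0,0,0,0,0,0.11],
    [0,0,0,0,0,0,0.11],
    [0,0,0,0,0,0,0.05]
  ]
}}

```text
clock: 17.4
tool_pos: [0.573, -0.1627, 0.0773]
eef_rot: [0.948, 0.318, -0.0, 0.003]
contact_force: [1.1, -1.4, -1.7]
opening: 0.157
```

```bash
python3 -c "
from h import *
from plant import r
import cv2
rep(jig(0.0004,-.0903,.078));tiltfix()
cv2.imwrite('pics/w6.png',r.snapshot('wrist')[:,:,::-1])
cv2.imwrite('pics/s6.png',cv2.resize(r.snapshot('scene')[155:315,150:340,::-1],None,fx=3.7,fy=3.7,interpolation=cv2.INTER_CUBIC))
"
```

```text
t 17.4 tcp [ 0.573  -0.1627  0.0773] jig -0.0008 -0.0907 tilt [ 0.002 -0.006] xang-(-jigy) deg CW 107.6
q [ 0.55  0.95 -0.64  1.76  0.83  0.72  0.1 ] F [ 1.1 -1.4 -1.7] M [-0.16 -0.23  0.2 ] open 0.157
delta tool mm [ 1.2  0.  -0.7]
tiltfix wx wy [0.006 0.002 0.   ]
```

View pics/w6.png

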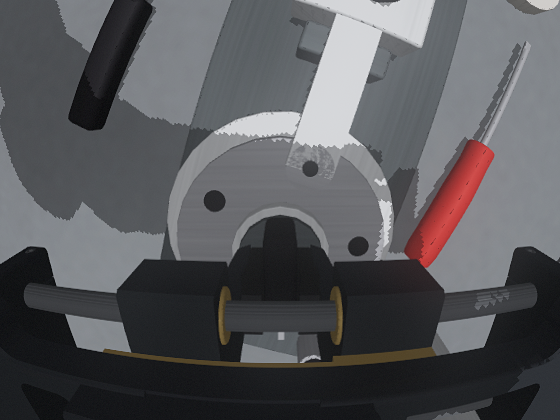

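View pics/s6.png

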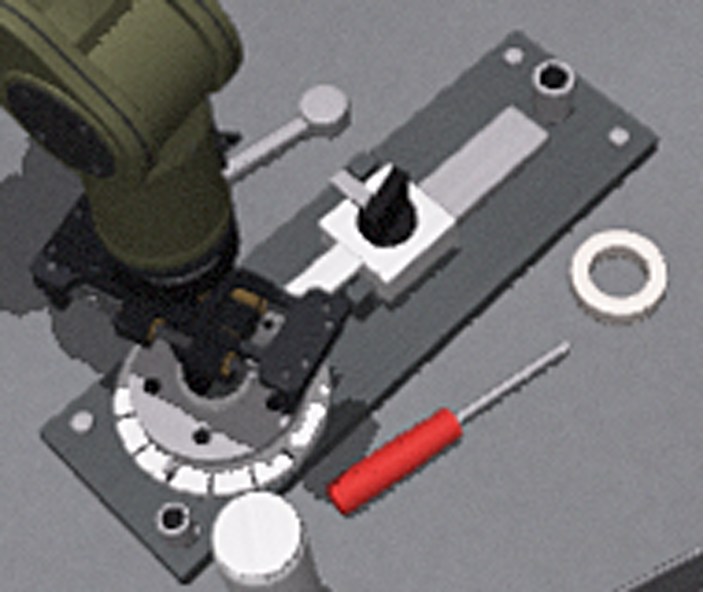

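The tool has turned 72.0° with the grip flush (13.8 mm opening). In the scene view the pointer sits on the tick at about (172,471), the fourth tick, which is the third stop. I'm letting it settle to check for drift.

Emit:
{"api": "play_rows", "payload": {
  "increments": [
    [0,0,0,0,0,0,0],
    [0,0,0,0,0,0,0],
    [0,0,0,0,0,0,0],
    [0,0,0,0,0,0,0],
    [0,0,0,0,0,0,0],
    [0,0,0,0,0,0,0],
    [0,0,0,0,0,0,0],
    [0,0,0,0,0,0,0]
  ]
}}

```text
clock: 18.5
tool_pos: [0.573, -0.1627, 0.0773]
eef_rot: [0.947, 0.32, -0.0, 0.003]
contact_force: [2.6, -1.9, -2.4]
opening: 0.156
```

```bash
python3 -c "
from h import *
from plant import r
import cv2
rep(jig(0.0004,-.0903,.078))
im=r.snapshot('scene')[155:315,150:340,::-1]
cv2.imwrite('pics/s7.png',cv2.resize(im[75:140,20:100],None,fx=8,fy=8,interpolation=cv2.INTER_CUBIC))
b=cv2.imread('pics/scene0.png')[155:315,150:340]
cv2.imwrite('pics/s0y.png',cv2.resize(b[75:140,20:100],None,fx=8,fy=8,interpolation=cv2.INTER_CUBIC))
rep()
"
```

```text
t 18.5 tcp [ 0.573  -0.1627  0.0773] jig -0.0008 -0.0907 tilt [ 0.002 -0.006] xang-(-jigy) deg CW 107.87
q [ 0.55  0.95 -0.64  1.76  0.83  0.72  0.1 ] F [ 2.6 -1.9 -2.4] M [-0.1  -0.24  0.13] open 0.156
delta tool mm [ 1.2  0.  -0.7]
t 18.55 tcp [ 0.573  -0.1627  0.0773] jig -0.0008 -0.0907 tilt [ 0.002 -0.006] xang-(-jigy) deg CW 107.87
q [ 0.55  0.95 -0.64  1.76  0.83  0.72  0.1 ] F [ 0.9 -1.6 -2.7] M [-0.1  -0.2   0.13] open 0.156
```

View pics/s7.png

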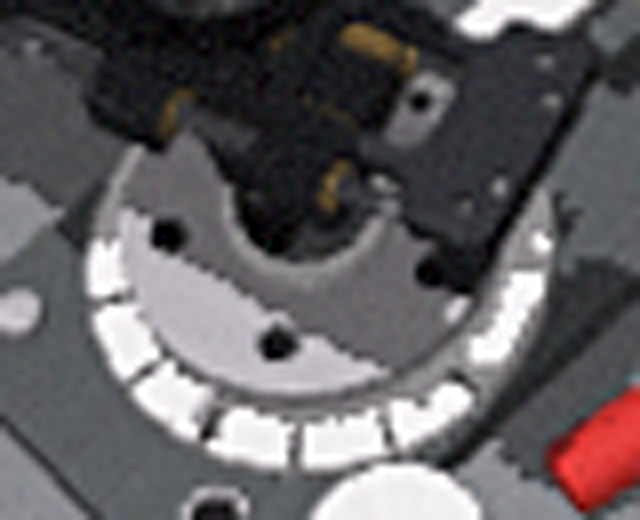

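View pics/s0y.png

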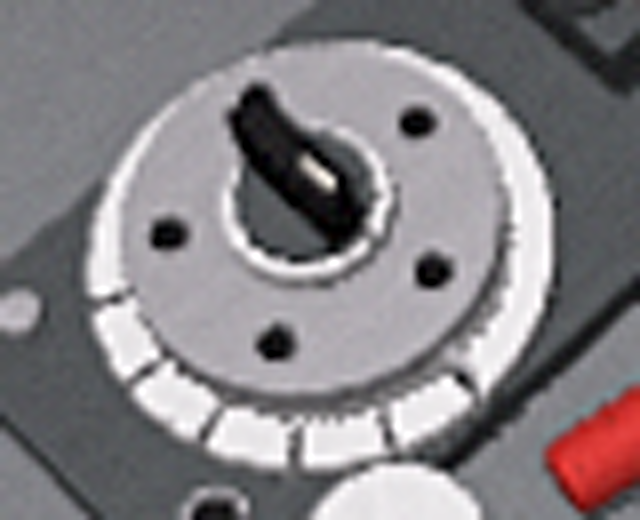

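The pointer is on the tick at (208,422): rest is at (465,380), so this is the third stop. The flange's five holes have shifted by exactly one pitch (72°), which agrees, and the tool isn't drifting. I'm handing the job in.

```bash
python3 -c "
from plant import r
print(r.finish_job())
from h import *
rep()"
```

```text
the job is handed in; nothing more can be done
None
the job is handed in; nothing more can be done
```

The job is handed in at about 18.6 s on the clock; no verdict was reported. The carriage is at its end stop, the clamp knob is locked, and the indexing knob was held at the third stop.

- **Carriage:** I pushed it by the clamp knob until it met the stop. The tool read jig y 0.0695 m there (0.070 expected), with about 9 N of push.
- **Clamp:** I turned it clockwise onto its end. The tool over-turned by about 20° there, skewing on the bar with 1.4 N m of torque. After release, the wrist view showed the tongue pointing to jig -x on the keeper's -y side, with the carriage still at its stop.
- **Indexing knob:** I turned it clockwise and kept holding it with a 40 N grip setting. Over the last second it moved only about 0.3°, and the tool angle was 71.8° against 72° for the third stop. The scene view showed the pointer on the third-stop tick and the flange holes shifted by one pitch.

**Disagreements:** The wrist-camera estimate of the indexing knob was about 4 mm off in jig x and 3 mm off in jig y from where the closed jaws settled. The grip was flush anyway, at 13.8 mm on the 14 mm bar.

**Not checked:** I did not measure the other things on the bench for movement. I saw no contact with them, and those in view were still in place.

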